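Turn the wet toothbrush over into the tool cup

TASK

The finds-cleaning toothbrush has been left standing bristles-down in the low white rinse pot, which bends the bristles. Take it out, turn it end for end (lay it down on the worktop and take hold again as needed) and stand it in the tall metal tool cup, handle down to the bottom of the cup and bristles up, and let go. Do not knock over or push away the two glass vials or the dropper bottle that stand just behind the pot and cup.

Things in the scene. Friction and masses are not known exactly. Their poses are not given: they have to be found in the camera images.
- toothbrush: Loose toothbrush, 195 mm long, to the fingers about 15 mm wide and thick (17 at the head, handle tapering to 8 at its end), 30 g. Its y axis runs along it, bristle head (y = -97 mm) to handle end (+97 mm). Origin at mid-length on its back; bristles point to +z, mid-thickness is z = 7.5 mm. It starts head down in the rinse pot, leaning a little.
- toothbrush_mid (a point): The toothbrush's middle: mid-length, mid-thickness.
- toothbrush_head (a point): The bristle end of the toothbrush (centre of its end, 97 mm from the middle).
- toothbrush_tail (a point): The handle's end of the toothbrush (97.5 mm from the middle).
- rinse_pot: Low round white ceramic pot, fixed: outside 36 mm across with a 72 mm wide, 7 mm high foot; bore 28 mm, inner floor 7 mm and rim 62 mm above the worktop. Origin at the centre of its underside, z up.
- tool_cup: Tall round aluminium cup, fixed: outside 40 mm across, on a 66 mm square foot plate 6 mm thick; bore 34 mm, inner floor 8 mm and rim 92 mm above the worktop. Origin at the centre of its underside, z up.
- tool_cup_floor (a point): Centre of the tool cup's inner floor, 8 mm above the worktop; its z axis points up.
- tool_cup_rim (a point): Centre of the tool cup's mouth, 92 mm above the worktop.
- vial_large: Bystander: glass sample vial with screw cap, 29 mm across and 72 mm high, standing loose. Origin at the centre of its underside, z up.
- vial_small: Bystander: smaller glass sample vial, 20 mm across and 48 mm high, standing loose. Origin at the centre of its underside, z up.
- dropper: Bystander: small brown dropper bottle, 34 mm across and 102 mm high, standing loose. Origin at the centre of its underside, z up.
- ring_magnifier: Fixed obstacle: ring magnifier lamp whose arm comes in from the right. Its flat round head is 156 mm across and hangs from 189 to 211 mm above the worktop, centred 42 mm in +x and 390 mm in +y from this origin; the arm joins it from -y at the same height. Not part of the job; keep the gripper clear of it.

How it is judged:
By the outcome, as a careful person would: the job done as asked, in the order asked, and still so for the second after the job is handed in, with the robot touching nothing.
It also fails if it takes over 58 s, if anything falls off the work surface, if the arm or the gripper's body presses on something with over 40 N, if the wrist force passes 120 N, or if a joint passes its speed limit or range.

ROBOT

A 7-joint arm with a two-finger parallel gripper is mounted at the origin on a cart in front of the work surface, level with it; the furniture and walls round the work are solid. World frame = base frame: x ahead of the robot, y to its left, z up, the work surface at z = 0. Lengths are in m, angles in rad, forces in N, time in s.
With the tool pointing down it reaches from about 0.425 to 0.875 m from the base axis. Payload 8.4 kg.
Tool frame: the origin (TCP) lies at the very end of the fingers, on their centre line; the grasp point (between the pads) lies behind it (ctrl.tcp_to_grasp is the z of the grasp point in the tool frame, in m); z points along the fingers, y is the direction in which the jaws open and shut (so a half turn about z gives the same grasp; the last joint's range is limited). The gripper opens to 87 mm and grips with 3 to 60 N. Pads are 19 mm wide; open, the fingers measure 117 mm over their backs; the gripper's body (75 mm by 190 mm) begins 51 mm behind the grasp point.
Start: joints at [-1.229, 0.333, 0.04, 1.465, -0.013, 1.343, -0.059], TCP at [0.277, 0.588, 0.223] pointing down, gripper open.
Joint ranges: [-2.58, 2.58], [-0.38, 2.09], [-1.3, 1.39], [0.25, 2.4], [-1.5, 4.64], [0.08, 2.09], [-2.65, 2.65]. Speed limits (rad/s): [2.22, 2.22, 2.79, 2.79, 3.14, 3.14, 3.14].

INTERFACE

Orientations are given as a rotation vector (axis times angle).
In Python, from workcell import ctrl, optics, models gives the robot as it stands.
- The arm moves only by the shell command python3 -m jog 'ROWS'. ROWS is a JSON object of lists of equal length, an entry for each row: "jaw": the opening, from 0 (shut) to 1 (fully open); "slide": the shift along the tool's x, y, z as a fraction of full scale, a list of three; "delta_rot": the turn, a rotation vector about the tool's x, y, z as a fraction of full scale, a list of three. In form: {"jaw": [jaw, ...], "slide": [[dx, dy, dz], ...], "delta_rot": [[wx, wy, wz], ...]}. A call has 1 to 20 rows; each row shifts and turns the pose as measured when the row begins, along the tool's axes as they then stand; what a row does not reach is not made up. Full scale, the value 1, is 2.5 cm for a shift and 0.1 rad for a turn. A row lasts 1/10 s, in which the tool goes at most 50 mm and 8.59 degrees, less where a joint would pass 70% of its speed; a pose out of reach is approached as far as the arm can. A call with a number of a shift or a turn outside -1 to 1 is refused whole. A call with a gripper value outside its range is refused whole. The fingers move at their own pace and stop on an object; the grip force is fixed at half the most. Time passes only in rows, so rows that do not move let the fingers close. It gives the time, the measured TCP pose, the force and the opening at its end, in the units of the state.
- ctrl.read_state(): the state, without advancing time (a new reading comes with each control period).
- optics.camera(name): name is "scene" or "top"; returns (picture, depth): 400x640x3 uint8, blue, green, red; 400x640 float32, m along the optical axis (not along the pixel's ray), 0 where there is no reading.
- optics.camera_model(name): a dict with "mtx" (3x3 intrinsics, pixels), "D" ([k1, k2, p1, p2, k3] as OpenCV has them; the pictures are not rectified), "R" (3x3) and "t" (3): a world point X has camera coordinates R X + t. Camera axes: x right, y down, z forward; pixel columns grow to the right and rows downward; lengths in m; the calibration is good to about 2 mm. A picture is of the moment at which its call begins. camera_model takes no time and is no camera call.
- ctrl.close_job(): hands the job in, once; it reports no verdict.
Trained networks look in the newest picture that a camera, given by its name, has taken for a name from the list of things; names that differ only in an ending like _2 or _b are one class to them, and where a whole thing is asked for, a point or a joint stands for the part that bears it (a point fixed in the world has none). Each returns a list of dicts, best first, with "confidence" (0 to 1); they miss things now and then, are a little off and sometimes report something else, mostly with a low value. They report only what shows in the picture. A call takes as long as a camera call.
- models.look_for(camera, query): "at" ([column, row] in pixels, amid what is visible of it).
- models.landmark_of(camera, query): "at" ([column, row] in pixels: a listed point, or the origin of a listed thing).
The state is a dict: "t": time; "joint_pos": joint angles; "joint_vel": joint speeds; "effort": joint torques, N m; "ee_pos": TCP position; "orientation": TCP orientation; "contact_force": force on the tool from outside, world axes, zero at the start; "moment": the same for the moment, N m; "finger_gap": finger opening in m.
Only numpy, scipy, OpenCV 4.12 (cv2) and the standard library are available. Lean on these libraries where they do the work, as an engineer would, in place of code of your own. Each camera call takes 0.05 s, during which the arm holds its last target. There are 200 camera calls.

## Working session

There is one attempt and no reset: what is moved stays moved. The work goes in short steps, Python scripts to look and compute and a shell command to move; the robot and the scene stay as the last step left them, time stands still between calls to the robot, and variables do not carry over. Pictures are saved under pics/ and viewed, and the job is handed in when it is done.

```bash
mkdir -p pics; ls
cat > h.py <<'E'
import numpy as np, cv2
from scipy.spatial.transform import Rotation as Ro
from workcell import ctrl, optics, models
def ray(cam,px):
    m=optics.camera_model(cam);K=np.array(m['mtx'],float);D=np.array(m['D'],float);R=np.array(m['R']);t=np.array(m['t']).ravel()
    u=cv2.undistortPoints(np.array([[px]],float),K,D).ravel()
    return -R.T@t, R.T@np.array([u[0],u[1],1.])
def at_z(cam,px,z):
    o,d=ray(cam,px);return o+d*(z-o[2])/d[2]
def at_depth(cam,px,dep):
    o,d=ray(cam,px);c,r=int(round(px[0])),int(round(px[1]))
    w=dep[max(r-1,0):r+2,max(c-1,0):c+2];w=w[w>0]
    return o+d*np.median(w) if len(w) else None
def tri(p1,p2):
    A=[];b=[]
    o1,d1=ray('scene',p1);o2,d2=ray('top',p2)
    s=np.linalg.lstsq(np.c_[d1,-d2],o2-o1,rcond=None)[0]
    a,c=o1+d1*s[0],o2+d2*s[1];return (a+c)/2,np.linalg.norm(a-c)
def proj(cam,X):
    m=optics.camera_model(cam);R=np.array(m['R'],float)
    return cv2.projectPoints(np.array([X],float),cv2.Rodrigues(R)[0],np.array(m['t'],float),np.array(m['mtx'],float),np.array(m['D'],float))[0].ravel()
E
python3 - <<'E'
from h import *
np.set_printoptions(precision=4,suppress=True)
s=ctrl.read_state();print(s['t'],s['ee_pos'],s['orientation'],s['finger_gap'],ctrl.tcp_to_grasp)
P={}
for c in('scene','top'):
    im,d=optics.camera(c);cv2.imwrite(f'pics/{c}0.png',im);o,_=ray(c,(320,200));print(c,o)
    for q in('toothbrush_mid','toothbrush_head','toothbrush_tail','rinse_pot','tool_cup_rim','tool_cup','vial_large','vial_small','dropper','ring_magnifier'):
        r=models.landmark_of(c,q)
        if r: 
            P[c,q]=r[0]['at'];print(c,q,np.round(r[0]['at'],1),round(r[0]['confidence'],2),at_depth(c,r[0]['at'],d),at_z(c,r[0]['at'],0.092 if 'rim' in q else 0))
for q in('toothbrush_mid','toothbrush_tail','tool_cup_rim','rinse_pot'):
    if('scene',q)in P and('top',q)in P:print(q,tri(P['scene',q],P['top',q]))
E
```

```text
pics
0.0 [0.2772 0.5874 0.2217] [-0.6868 -3.0653  0.0024] 0.08702321737853874 -0.0187
scene [-0.4013  0.7578  0.7577]
scene toothbrush_mid [206.1 277. ] 0.82 [0.5511 0.3393 0.1008] [0.6972 0.2752 0.    ]
scene toothbrush_tail [207.1 241.5] 0.63 [0.557  0.3247 0.1962] [0.8918 0.1733 0.    ]
scene rinse_pot [207.3 309. ] 0.86 [0.5339 0.3525 0.0175] [0.556  0.3429 0.    ]
scene tool_cup_rim [283.9 250.5] 0.8 [0.5722 0.0822 0.0785] [0.5529 0.0956 0.092 ]
scene tool_cup [286.4 279.2] 0.86 [0.5385 0.0987 0.0038] [0.5433 0.0954 0.    ]
scene vial_large [237.9 253.7] 0.64 [0.7224 0.1519 0.0233] [0.7581 0.1326 0.    ]
scene vial_small [205.5 275.7] 0.5 [0.5532 0.3397 0.1038] [0.7046 0.2734 0.    ]
scene dropper [206.3 242.1] 0.73 [0.5595 0.3258 0.1938] [0.8897 0.1774 0.    ]
top [ 0.0317 -0.3175  1.5351]
top toothbrush_mid [206.5 177. ] 0.53 [0.6167 0.3906 0.0023] [0.6176 0.3917 0.    ]
top toothbrush_tail [204.4 173.5] 0.44 [0.5583 0.3224 0.1783] [0.6274 0.4065 0.    ]
top rinse_pot [206.6 197.1] 0.61 [0.5352 0.3377 0.0272] [0.5443 0.3495 0.    ]
top tool_cup_rim [266.8 210.6] 0.6 [0.5683 0.1085 0.0475] [0.5522 0.0957 0.092 ]
top tool_cup [271.2 219.2] 0.93 [0.5432 0.0783 0.0525] [0.5614 0.0924 0.    ]
top vial_large [276.4 178.6] 0.66 [0.7161 0.1465 0.0047] [0.7182 0.148  0.    ]
top vial_small [322.1 199.4] 0.54 [ 0.6986 -0.0481  0.0223] [ 0.7085 -0.0441  0.    ]
top dropper [296.7 185.5] 0.66 [0.7071 0.0571 0.0347] [0.7227 0.0658 0.    ]
toothbrush_mid (array([0.5727, 0.3389, 0.0956]), np.float64(0.020727145757171047))
toothbrush_tail (array([0.5569, 0.3203, 0.1919]), np.float64(0.010009756715729153))
tool_cup_rim (array([0.5523, 0.0958, 0.0922]), np.float64(0.0003787167198985555))
rinse_pot (array([0.5427, 0.3471, 0.0088]), np.float64(0.0034922942527164254))
```

Run:
```python
import cv2
a=cv2.imread('pics/scene0.png')[160:360,120:420];b=cv2.imread('pics/top0.png')[110:290,150:390]
cv2.imwrite('pics/a.png',cv2.resize(a,None,fx=2.6,fy=2.6));cv2.imwrite('pics/b.png',cv2.resize(b,None,fx=3.3,fy=3.3,interpolation=2))
```

```text
(no output)
```

View pics/a.png

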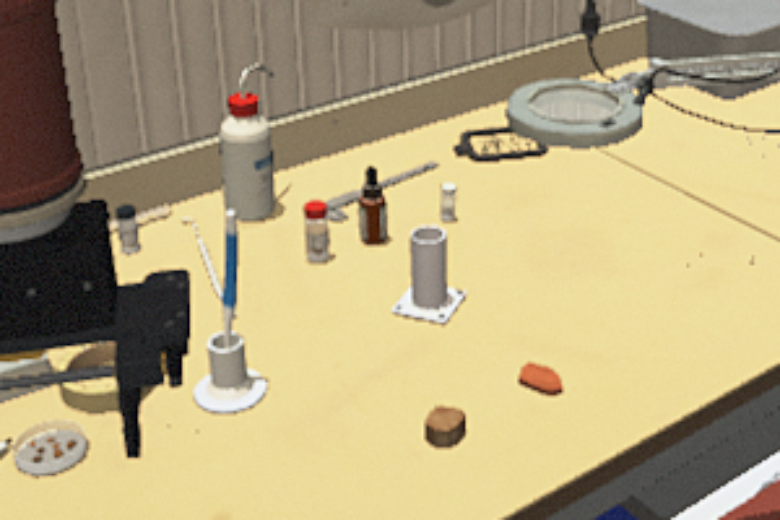

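View pics/b.png

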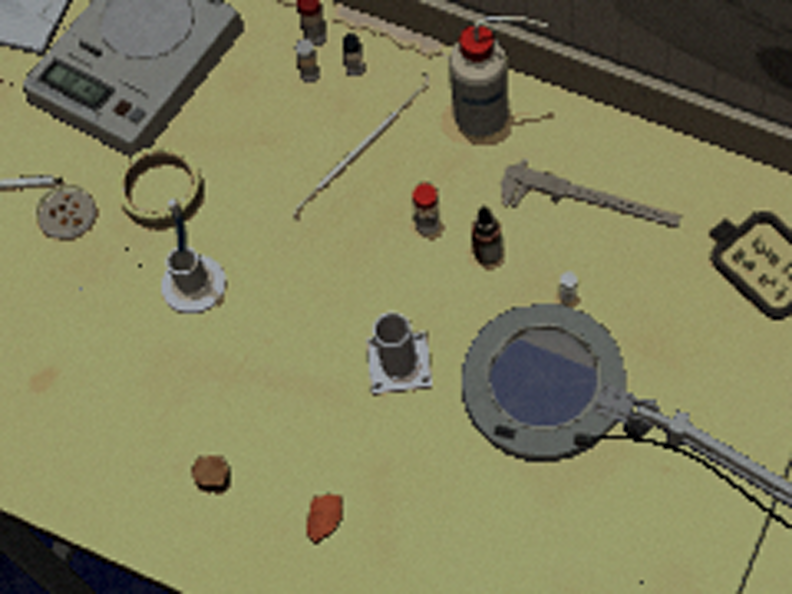

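View pics/scene0.png

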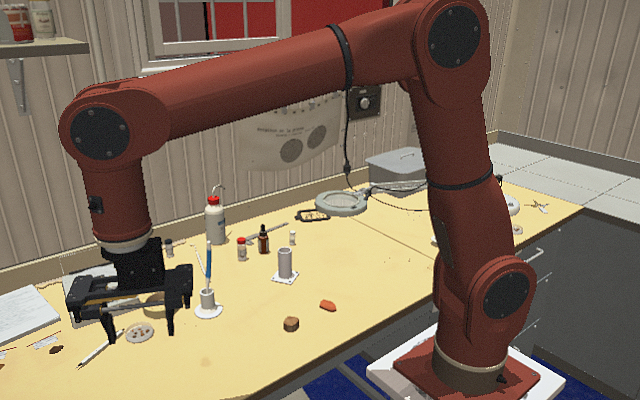

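Scene view: brush upright in the white pot (scene px ~207,241 to 207,309), cup at (286,279), bystanders behind. The top view agrees. I plan to grip the brush from the left with the tool horizontal and flip it by rolling the tool half a turn.

```bash
python3 -m jog '{"jaw":[1,1,1,1,1,1,1,1,1,1,1],"slide":[[-0.95,-0.19,-0.11],[-0.95,-0.19,-0.11],[-0.95,-0.19,-0.11],[-0.95,-0.19,-0.11],[-0.95,-0.19,-0.11],[-0.95,-0.19,-0.11],[-0.95,-0.19,-0.11],[-0.95,-0.19,-0.11],[-0.95,-0.19,-0.11],[-0.95,-0.19,-0.11],[-0.95,-0.19,-0.11]],"delta_rot":[[0,0,0],[0,0,0],[0,0,0],[0,0,0],[0,0,0],[0,0,0.9],[0,0,0.9],[0,0,0.9],[0,0,0.9],[0,0,0.9],[0,0,0.9]]}'
cat >> h.py <<'E'
def st(goal=None):
    s=ctrl.read_state();R=Ro.from_rotvec(s['orientation']).as_matrix();p=np.array(s['ee_pos'])
    print('t %.2f'%s['t'],'tcp',p.round(4),'grasp',(p+R[:,2]*ctrl.tcp_to_grasp).round(4),'gap %.4f'%s['finger_gap'])
    print('x',R[:,0].round(3),'y',R[:,1].round(3),'z',R[:,2].round(3));print('q',np.round(s['joint_pos'],3),'F',np.round(s['contact_force'],1))
    return p,R
E
python3 - <<'E'
from h import *
st()
print('mag',at_z('top',(315,226),.2))
E
```

```text
t: 2.2
ee_pos: [0.471, 0.4035, 0.2526]
orientation: [-1.494, -2.761, 0.001]
contact_force: [-0.8, 0.6, 0.9]
finger_gap: 0.087
t 2.20 tcp [0.471  0.4035 0.2526] grasp [0.471  0.4035 0.2713] gap 0.0870
x [-0.547  0.837  0.002] y [ 0.837  0.547 -0.001] z [-0.002  0.001 -1.   ]
q [-0.974  0.261  0.241  1.507 -0.065  1.382 -0.149] F [-0.8  0.6  0.9]
mag [ 0.52702713 -0.09618536  0.2       ]
```

```bash
python3 -m jog '{"jaw":[1,1,1,1,1,1,1,1],"slide":[[0,0,0],[0,0,0],[0,0,0],[0,0,0],[0,0,0],[0,0,0],[0,0,0],[0,0,0]],"delta_rot":[[0,-1,0],[0,-1,0],[0,-1,0],[0,-1,0],[0,-1,0],[0,-1,0],[0,-1,0],[0,-1,0]]}'
python3 -c "
from h import *
st()"
```

```text
t: 3.0
ee_pos: [0.4798, 0.3957, 0.2599]
orientation: [1.155, 2.068, -0.488]
contact_force: [0.7, -0.7, -0.4]
finger_gap: 0.0867
t 3.00 tcp [0.4798 0.3957 0.2599] grasp [0.4724 0.4073 0.2726] gap 0.0867
x [-0.35   0.581 -0.735] y [0.848 0.53  0.014] z [ 0.397 -0.618 -0.678]
q [-1.337  0.507  0.275  1.415  0.575  1.669 -0.587] F [ 0.7 -0.7 -0.4]
```

```bash
python3 -m jog '{"jaw":[1,1,1,1,1,1],"slide":[[0,0,0],[0,0,0],[0,0,0],[0,0,0],[0,0,0],[0,0,0]],"delta_rot":[[0,-1,0],[0,-1,0],[0,-1,0],[0,-1,0],[0,-1,0],[0,-1,0]]}'
python3 - <<'E'
from h import *
st()
for c in('scene','top'):
    im,d=optics.camera(c);cv2.imwrite(f'pics/{c}1.png',im)
E
```

```text
t: 3.6
ee_pos: [0.4777, 0.4009, 0.2604]
orientation: [0.855, 1.528, -0.73]
contact_force: [0.3, 0.1, -0.6]
finger_gap: 0.0868
t 3.60 tcp [0.4777 0.4009 0.2604] grasp [0.4677 0.4165 0.2627] gap 0.0868
x [-0.052  0.115 -0.992] y [0.844 0.536 0.018] z [ 0.534 -0.836 -0.125]
q [-1.483  0.828  0.359  1.381  0.865  1.898 -0.697] F [ 0.3  0.1 -0.6]
```

View pics/scene1.png

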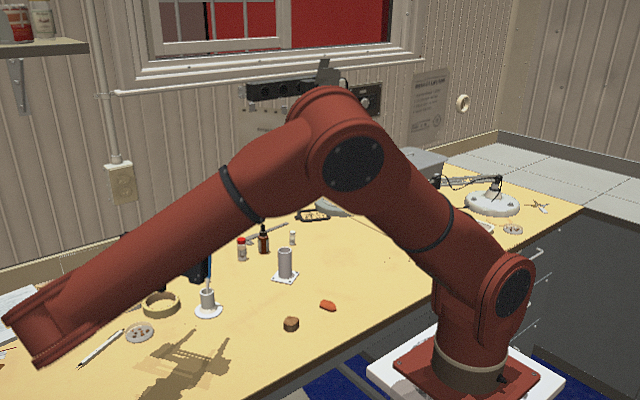

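View pics/top1.png

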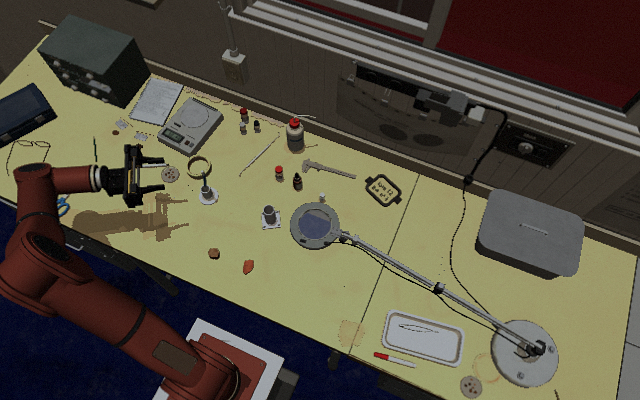

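The tool is nearly horizontal and pointing right at the brush, with about 7° of dip. Top view shows the gripper at ~(130,180) and the pot at (207,195). Next I lower to grasp height.

```bash
python3 -m jog '{"jaw":[1,1,1,1,1,1,1],"slide":[[0.82,0.12,0.1],[0.82,0.12,0.1],[0.82,0.12,0.1],[0.82,0.12,0.1],[0.82,0.12,0.1],[0.82,0.12,0.1],[0.82,0.12,0.1]],"delta_rot":[[0,0,0],[0,0,0],[0,0,0],[0,0,0],[0,0,0],[0,0,0],[0,0,0]]}'
python3 - <<'E'
from h import *
st()
for c in('scene','top'):
    im,d=optics.camera(c);cv2.imwrite(f'pics/{c}2.png',im[120:320,60:360] if c=='scene' else cv2.resize(im[100:260,20:320],None,fx=2.5,fy=2.5))
    for q in('toothbrush_mid','toothbrush_tail'):
        r=models.landmark_of(c,q)
        if r:print(c,q,np.round(r[0]['at'],1),round(r[0]['confidence'],2),at_depth(c,r[0]['at'],d))
E
```

```text
t: 4.4
ee_pos: [0.4991, 0.4168, 0.1116]
orientation: [0.873, 1.544, -0.719]
contact_force: [-0.4, -0.3, -0.0]
finger_gap: 0.087
t 4.40 tcp [0.4991 0.4168 0.1116] grasp [0.4892 0.4324 0.1144] gap 0.0870
x [-0.059  0.138 -0.989] y [0.846 0.533 0.024] z [ 0.53  -0.835 -0.148]
q [-1.426  1.049  0.317  1.296  0.786  1.799 -0.825] F [-0.4 -0.3 -0. ]
top toothbrush_mid [207.9 180.7] 0.43 [0.6050136  0.37796073 0.00247291]
top toothbrush_tail [207.4 172.4] 0.63 [0.62853454 0.38939363 0.01942031]
```

View pics/top2.png

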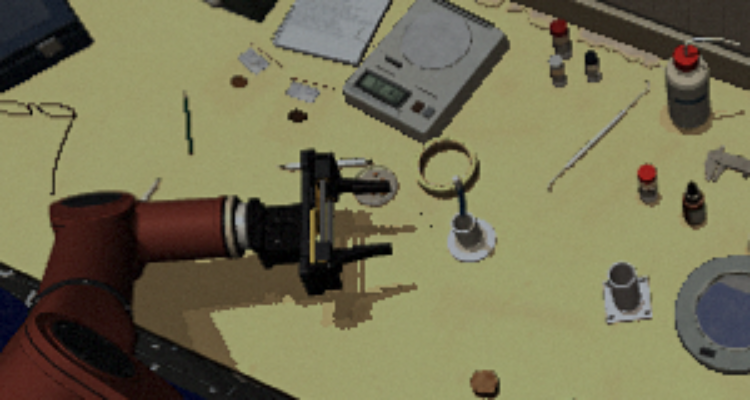

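View pics/scene2.png

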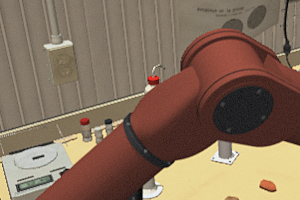

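```bash
python3 -m jog '{"jaw":[1,1,1,1,1,1],"slide":[[0,0,0.75],[0,0,0.75],[0,0,0.75],[0,0,0.75],[0,0,0.75],[0,0,0.6]],"delta_rot":[[0,0,0],[0,0,0],[0,0,0],[0,0,0],[0,0,0],[0,0,0]]}'
python3 - <<'E'
from h import *
p,R=st()
im,d=optics.camera('top');cv2.imwrite('pics/top3.png',cv2.resize(im[140:230,130:270],None,fx=5.5,fy=5.5))
g=p+R[:,2]*ctrl.tcp_to_grasp
print(proj('top',g),proj('top',p), proj('top',(.557,.321,.195)))
E
```

```text
t: 5.3
ee_pos: [0.5586, 0.3276, 0.1028]
orientation: [0.879, 1.548, -0.705]
contact_force: [-0.4, 0.9, 0.3]
finger_gap: 0.0868
t 5.30 tcp [0.5586 0.3276 0.1028] grasp [0.5486 0.3431 0.1057] gap 0.0868
x [-0.055  0.15  -0.987] y [0.843 0.537 0.034] z [ 0.536 -0.83  -0.156]
q [-1.355  0.982  0.351  1.476  0.845  1.634 -0.876] F [-0.4  0.9  0.3]
[202.33871875 183.60281449] [207.83604333 183.25892793] [203.47659949 171.52870846]
```

View pics/top3.png

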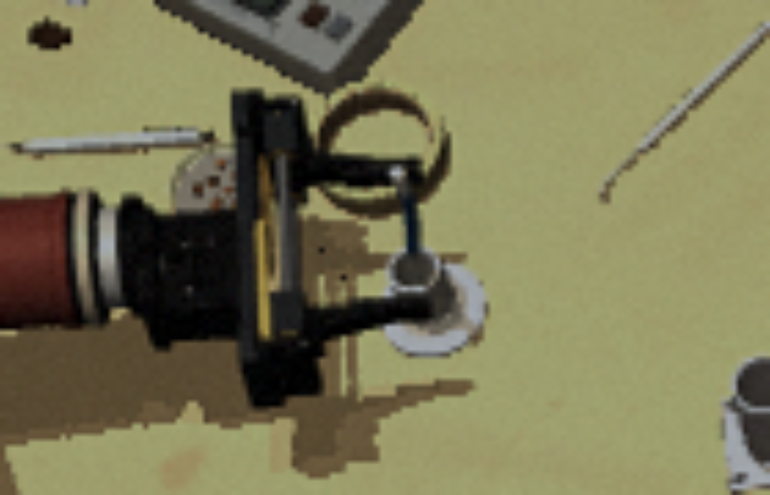

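```bash
python3 -m jog '{"jaw":[1,1,0,0,0,0,0,0,0,0,0],"slide":[[0.4,0,0.1],[0.2,0,0.0],[0,0,0],[0,0,0],[0,0,0],[0,0,0],[0,0,0],[0,0,0],[0,0,0],[0,0,0],[0,0,0]],"delta_rot":[[0,0,0],[0,0,0],[0,0,0],[0,0,0],[0,0,0],[0,0,0],[0,0,0],[0,0,0],[0,0,0],[0,0,0],[0,0,0]]}'
python3 - <<'E'
from h import *
p,R=st()
im,d=optics.camera('top');cv2.imwrite('pics/top4.png',cv2.resize(im[140:230,130:270],None,fx=5.5,fy=5.5))
g=p+R[:,2]*ctrl.tcp_to_grasp
print(proj('top',g),proj('top',p))
E
```

```text
t: 6.45
ee_pos: [0.5592, 0.3278, 0.0858]
orientation: [0.878, 1.548, -0.705]
contact_force: [0.5, 0.3, 0.8]
finger_gap: 0.0229
t 6.45 tcp [0.5592 0.3278 0.0858] grasp [0.5492 0.3433 0.0888] gap 0.0229
x [-0.056  0.149 -0.987] y [0.843 0.537 0.034] z [ 0.536 -0.83  -0.156]
q [-1.35   1.009  0.345  1.468  0.839  1.625 -0.892] F [0.5 0.3 0.8]
[203.4670778  185.64962988] [208.90894001 185.30312717]
```

View pics/top4.png

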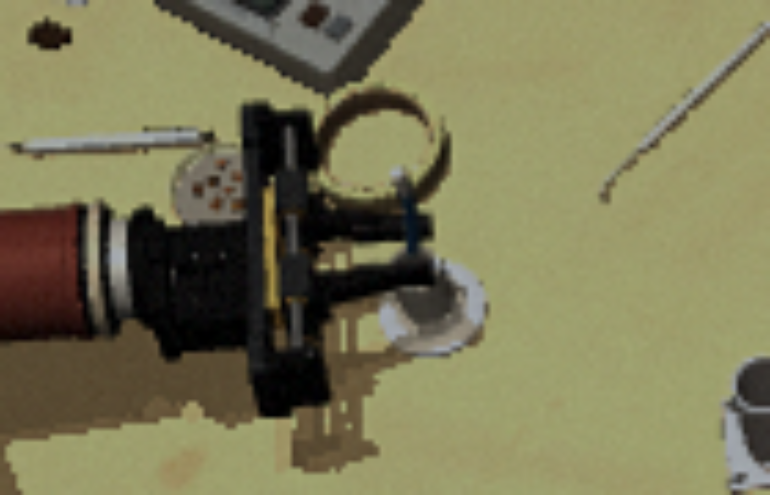

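```bash
python3 -m jog '{"jaw":[0,0,0,0],"slide":[[0,0,0],[0,0,0],[0,0,0],[0,0,0]],"delta_rot":[[0,0,0],[0,0,0],[0,0,0],[0,0,0]]}'; python3 -c "
from h import *
st()"
```

```text
t: 6.9
ee_pos: [0.5593, 0.3277, 0.0858]
orientation: [0.878, 1.548, -0.705]
contact_force: [-1.0, 0.4, -0.3]
finger_gap: 0.013
t 6.90 tcp [0.5593 0.3277 0.0858] grasp [0.5493 0.3432 0.0887] gap 0.0130
x [-0.056  0.149 -0.987] y [0.843 0.537 0.034] z [ 0.536 -0.83  -0.156]
q [-1.35   1.009  0.345  1.468  0.839  1.624 -0.892] F [-1.   0.4 -0.3]
```

```bash
python3 -m jog '{"jaw":[0,0,0,0,0,0,0,0],"slide":[[-0.4,0,0],[-0.9,0,0],[-0.9,0,0],[-0.9,0,0],[-0.9,0,0],[-0.9,0,0],[-0.9,0,0],[-0.9,0,0]],"delta_rot":[[0,0,0],[0,0,0],[0,0,0],[0,0,0],[0,0,0],[0,0,0],[0,0,0],[0,0,0]]}'
python3 - <<'E'
from h import *
p,R=st()
im,d=optics.camera('top');cv2.imwrite('pics/top5.png',cv2.resize(im[120:230,120:270],None,fx=5,fy=5))
im,d=optics.camera('scene');cv2.imwrite('pics/scene5.png',im)
E
```

```text
t: 7.7
ee_pos: [0.5682, 0.3018, 0.2574]
orientation: [0.875, 1.552, -0.706]
contact_force: [0.8, 0.2, 0.2]
finger_gap: 0.0132
t 7.70 tcp [0.5682 0.3018 0.2574] grasp [0.5582 0.3173 0.2603] gap 0.0132
x [-0.06   0.149 -0.987] y [0.842 0.539 0.03 ] z [ 0.537 -0.829 -0.157]
q [-1.375  0.737  0.411  1.54   0.934  1.698 -0.707] F [0.8 0.2 0.2]
```

View pics/top5.png

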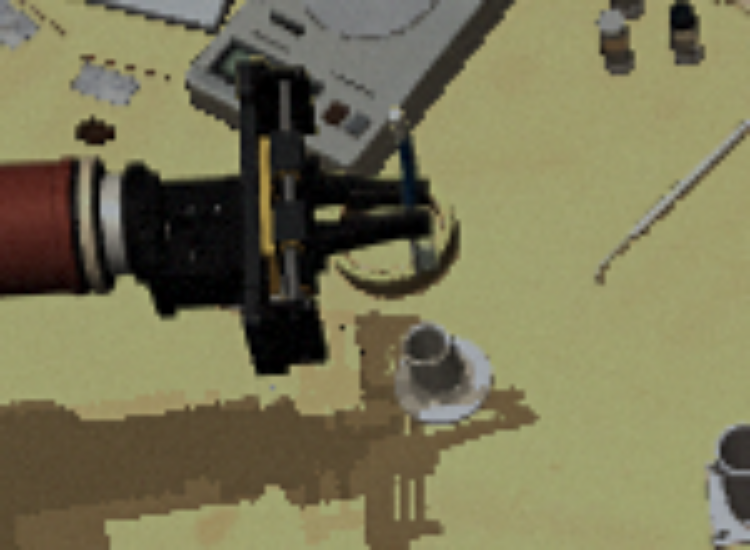

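View pics/scene5.png

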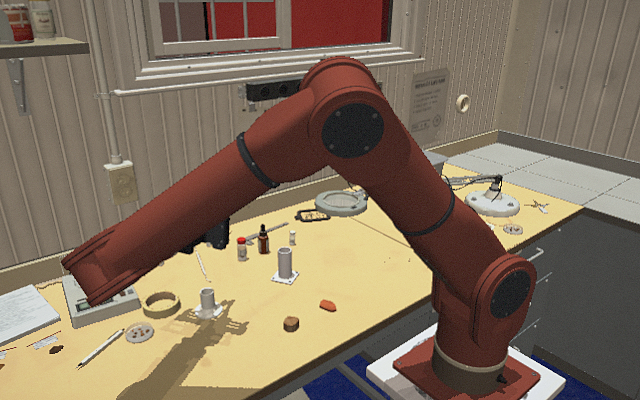

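```bash
python3 -m jog '{"jaw":[0,0,0,0,0,0,0,0,0,0,0,0,0,0,0],"slide":[[0,0,0],[0,0,0],[0,0,0],[0,0,0],[0,0,0],[0,0,0],[0,0,0],[0,0,0],[0,0,0],[0,0,0],[0,0,0],[0,0,0],[0,0,0],[0,0,0],[0,0,0]],"delta_rot":[[0,0,1],[0,0,1],[0,0,1],[0,0,1],[0,0,1],[0,0,1],[0,0,1],[0,0,1],[0,0,1],[0,0,1],[0,0,1],[0,0,1],[0,0,1],[0,0,1],[0,0,1]]}'; python3 -c "
from h import *
st()"
```

```text
t: 9.3
ee_pos: [0.5665, 0.2983, 0.2566]
orientation: [1.686, 0.478, 0.432]
contact_force: [0.9, 0.3, -0.2]
finger_gap: 0.013
t 9.30 tcp [0.5665 0.2983 0.2566] grasp [0.5565 0.3138 0.2596] gap 0.0130
x [0.843 0.537 0.018] y [ 0.072 -0.146  0.987] z [ 0.533 -0.831 -0.162]
q [-1.522  0.792  0.635  1.556  0.815  1.603 -2.202] F [ 0.9  0.3 -0.2]
```

The half turn has to go the other way because of joint 7's range.

```bash
python3 -m jog '{"jaw":[0,0,0,0,0,0,0,0,0,0,0,0,0,0,0,0,0,0,0,0],"slide":[[0,0,0],[0,0,0],[0,0,0],[0,0,0],[0,0,0],[0,0,0],[0,0,0],[0,0,0],[0,0,0],[0,0,0],[0,0,0],[0,0,0],[0,0,0],[0,0,0],[0,0,0],[0,0,0],[0,0,0],[0,0,0],[0,0,0],[0,0,0]],"delta_rot":[[0,0,-1],[0,0,-1],[0,0,-1],[0,0,-1],[0,0,-1],[0,0,-1],[0,0,-1],[0,0,-1],[0,0,-1],[0,0,-1],[0,0,-1],[0,0,-1],[0,0,-1],[0,0,-1],[0,0,-1],[0,0,-1],[0,0,-1],[0,0,-1],[0,0,-1],[0,0,-1]]}'
python3 -m jog '{"jaw":[0,0,0,0,0,0,0,0,0,0,0,0,0,0,0,0,0,0,0,0],"slide":[[0,0,0],[0,0,0],[0,0,0],[0,0,0],[0,0,0],[0,0,0],[0,0,0],[0,0,0],[0,0,0],[0,0,0],[0,0,0],[0,0,0],[0,0,0],[0,0,0],[0,0,0],[0,0,0],[0,0,0],[0,0,0],[0,0,0],[0,0,0]],"delta_rot":[[0,0,-1],[0,0,-1],[0,0,-1],[0,0,-1],[0,0,-1],[0,0,-1],[0,0,-1],[0,0,-1],[0,0,-1],[0,0,-1],[0,0,-1],[0,0,-1],[0,0,-1],[0,0,-1],[0,0,-1],[0,0,-1],[0,0,-1],[0,0,-1],[0,0,-1],[0,0,-1]]}'
python3 -c "
from h import *
st()"
```

```text
t: 11.3
ee_pos: [0.5624, 0.2949, 0.2501]
orientation: [0.465, 1.805, -1.083]
contact_force: [-0.3, 0.5, 0.2]
finger_gap: 0.0126
t: 13.3
ee_pos: [0.5593, 0.2902, 0.2443]
orientation: [1.56, -1.531, 1.815]
contact_force: [-0.1, -0.2, -0.2]
finger_gap: 0.0128
t 13.30 tcp [0.5593 0.2902 0.2443] grasp [0.5495 0.3059 0.2472] gap 0.0128
x [-0.366 -0.389  0.845] y [-0.768 -0.387 -0.51 ] z [ 0.526 -0.836 -0.157]
q [-1.161  0.701  0.1    1.56   1.056  1.819  1.82 ] F [-0.1 -0.2 -0.2]
```

```bash
python3 -m jog '{"jaw":[0,0,0,0,0,0],"slide":[[0,0,0],[0,0,0],[0,0,0],[0,0,0],[0,0,0],[0,0,0]],"delta_rot":[[0,0,-0.9],[0,0,-0.9],[0,0,-0.9],[0,0,-0.9],[0,0,-0.9],[0,0,-0.5]]}'
python3 - <<'E'
from h import *
p,R=st()
P={}
for c in('scene','top'):
    im,d=optics.camera(c);cv2.imwrite(f'pics/{c}6.png',cv2.resize(im[120:230,120:270],None,fx=5,fy=5) if c=='top' else im)
    for q in('toothbrush_mid','toothbrush_tail','toothbrush_head'):
        r=models.landmark_of(c,q)
        if r:print(c,q,np.round(r[0]['at'],1),round(r[0]['confidence'],2),at_depth(c,r[0]['at'],d))
E
```

```text
t: 13.9
ee_pos: [0.5586, 0.2887, 0.2426]
orientation: [1.75, -0.986, 1.508]
contact_force: [0.6, -0.5, 0.0]
finger_gap: 0.0129
t 13.90 tcp [0.5586 0.2887 0.2426] grasp [0.5488 0.3043 0.2455] gap 0.0129
x [ 0.07  -0.141  0.988] y [-0.848 -0.529 -0.016] z [ 0.525 -0.837 -0.156]
q [-1.123  0.7    0.048  1.562  1.077  1.84   2.333] F [ 0.6 -0.5  0. ]
scene toothbrush_tail [215.6 263.7] 0.42 [0.5396665  0.31537935 0.13677931]
top toothbrush_mid [209.7 169.8] 0.43 [0.64701514 0.39314158 0.00628957]
top toothbrush_tail [209.7 185. ] 0.58 [0.5924191  0.36344512 0.00106945]
```

View pics/top6.png

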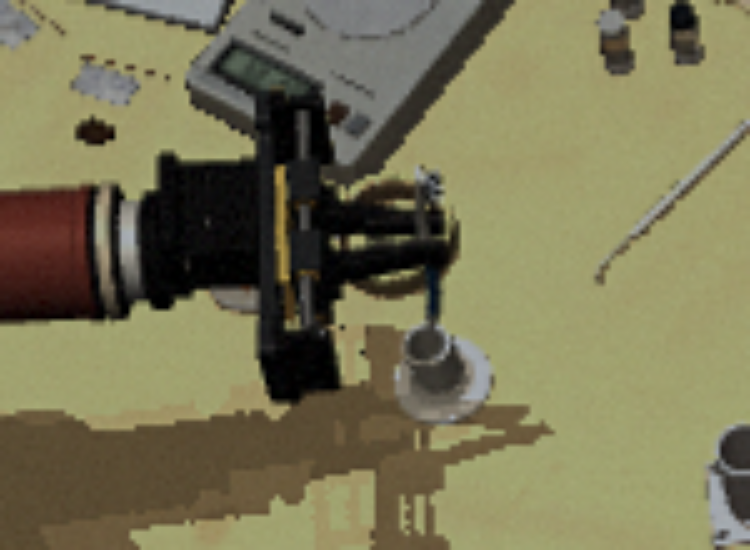

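View pics/scene6.png

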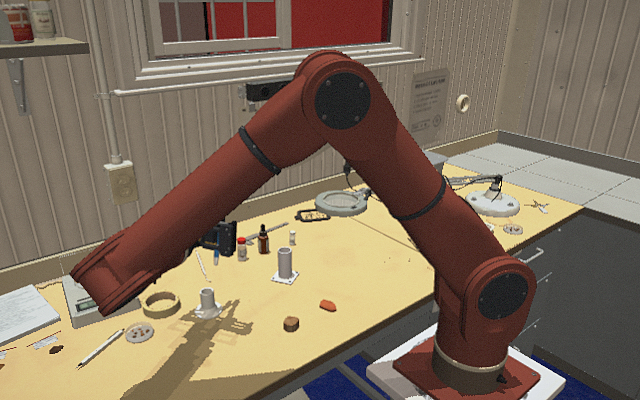

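Bristles are up and the tail is down, at scene (216,264) → (0.540,0.315,0.137). That matches the prediction from the grasp. Next I level the tool and move over the cup.

```bash
python3 -m jog '{"jaw":[0,0,0,0,0,0,0,0,0,0],"slide":[[0,0,0],[0,0,0],[0,0.47,0.8],[0,0.47,0.8],[0,0.47,0.8],[0,0.47,0.8],[0,0.47,0.8],[0,0.47,0.8],[0,0.47,0.8],[0,0.47,0.8]],"delta_rot":[[0,0.8,0],[0,0.8,0],[0,0,0],[0,0,0],[0,0,0],[0,0,0],[0,0,0],[0,0,0],[0,0,0],[0,0,0]]}'
python3 - <<'E'
from h import *
p,R=st()
P={}
for c in('scene','top'):
    im,d=optics.camera(c);cv2.imwrite(f'pics/{c}7.png',cv2.resize(im[150:260,200:350],None,fx=5,fy=5) if c=='top' else cv2.resize(im[180:320,180:380],None,fx=4,fy=4))
    for q in('toothbrush_mid','toothbrush_tail','toothbrush_head'):
        r=models.landmark_of(c,q)
        if r:print(c,q,np.round(r[0]['at'],1),round(r[0]['confidence'],2),at_depth(c,r[0]['at'],d))
E
```

```text
t: 15.3
ee_pos: [0.5641, 0.1017, 0.2405]
orientation: [1.599, -0.911, 1.635]
contact_force: [0.3, 0.4, 0.1]
finger_gap: 0.013
t 15.30 tcp [0.5641 0.1017 0.2405] grasp [0.5541 0.1175 0.2404] gap 0.0130
x [-0.028 -0.01   1.   ] y [-0.845 -0.535 -0.029] z [ 0.535 -0.845  0.006]
q [-1.044  0.591  0.136  1.961  1.227  1.719  2.126] F [0.3 0.4 0.1]
scene toothbrush_tail [278.1 238.3] 0.55 [0.55310942 0.1143058  0.13755296]
top toothbrush_mid [274.  216.3] 0.69 [0.55477391 0.07252105 0.05909649]
top toothbrush_tail [262.2 204.2] 0.42 [ 0.60216926  0.14942048 -0.00156013]
top toothbrush_head [257.7 174.9] 0.66 [0.56716312 0.11030517 0.31208309]
```

View pics/top7.png

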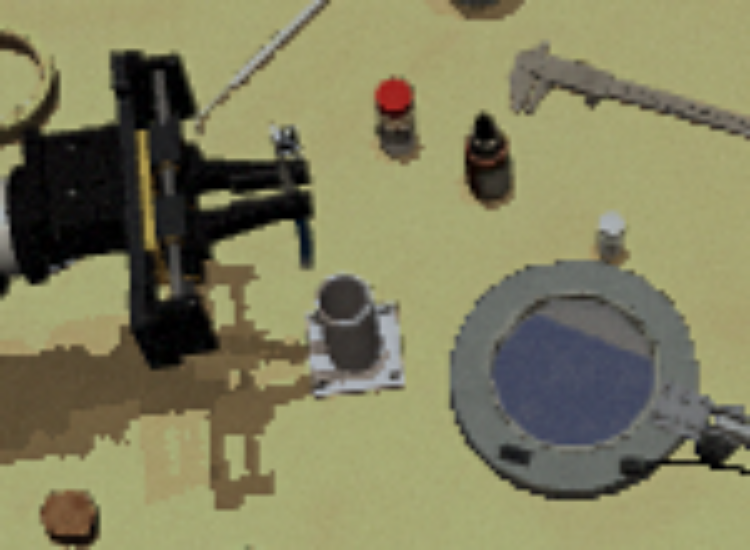

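View pics/scene7.png

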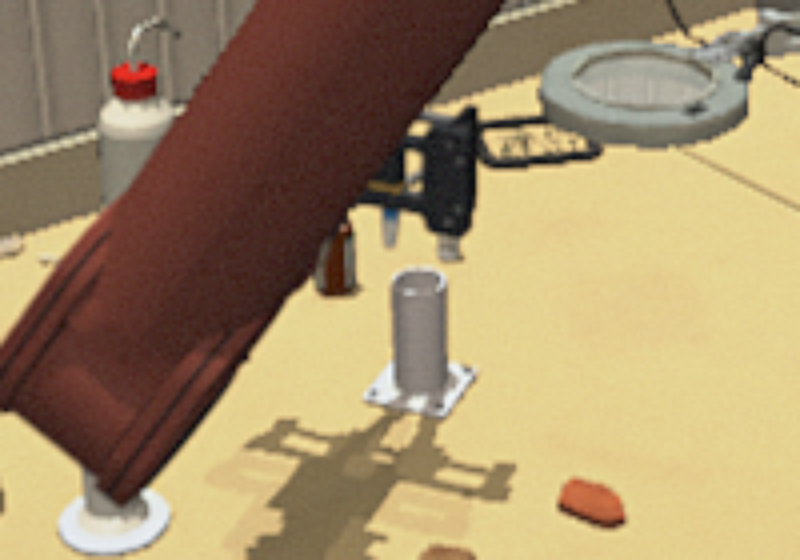

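```bash
python3 -m jog '{"jaw":[0,0,0],"slide":[[0,0.5,0.5],[0,0.1,0.1],[0,0,0]],"delta_rot":[[0,0,0],[0,0,0],[0,0,0]]}'
python3 - <<'E'
from h import *
p,R=st();g=p+R[:,2]*ctrl.tcp_to_grasp
T=g-.11*R[:,0];print('tail pred',T)
for c in('scene','top'):
    im,d=optics.camera(c)
    if c=='scene':cv2.imwrite('pics/scene8.png',cv2.resize(im[200:300,230:330],None,fx=6,fy=6))
    else:cv2.imwrite('pics/top8.png',cv2.resize(im[170:240,230:310],None,fx=7,fy=7))
    print(c,'tail',proj(c,T),'rim',proj(c,(.5525,.0958,.092)))
E
```

```text
t: 16.0
ee_pos: [0.56, 0.0855, 0.2395]
orientation: [1.603, -0.909, 1.638]
contact_force: [-0.7, 0.7, -0.8]
finger_gap: 0.0131
t 16.00 tcp [0.56   0.0855 0.2395] grasp [0.55   0.1012 0.2394] gap 0.0131
x [-0.028 -0.011  1.   ] y [-0.842 -0.538 -0.029] z [ 0.538 -0.843  0.005]
q [-1.037  0.571  0.139  2.001  1.237  1.703  2.107] F [-0.7  0.7 -0.8]
tail pred [0.55299603 0.10248169 0.12949876]
scene tail [281.64867311 239.61754313] rim [283.91767235 250.56921417]
top tail [264.02813953 205.10774358] rim [266.8147975  210.52300769]
```

View pics/scene8.png

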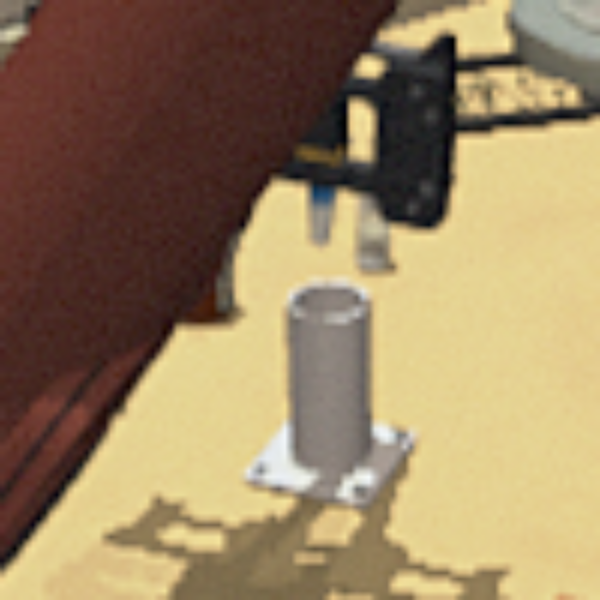

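View pics/top8.png

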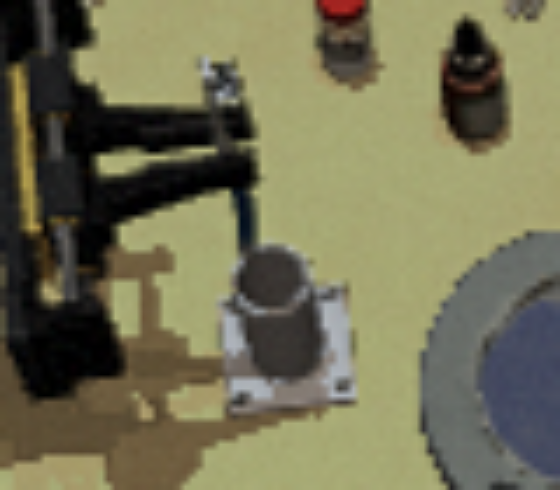

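Run:
```python
from h import *
print(tri((283.3,240.3),(265.3,205.4)))
p,R=st();T,_=tri((283.3,240.3),(265.3,205.4))
print('shift in tool units',R.T@(np.array([.5525,.0958,T[2]])-T)/.025)
```

```text
(array([0.55368204, 0.09798665, 0.12631211]), np.float64(0.0029696283964190887))
t 16.10 tcp [0.5601 0.0857 0.2395] grasp [0.55   0.1015 0.2394] gap 0.0130
x [-0.028 -0.011  1.   ] y [-0.842 -0.538 -0.029] z [ 0.538 -0.843  0.005]
q [-1.037  0.571  0.139  2.001  1.237  1.704  2.107] F [ 0.1  0.7 -0.6]
shift in tool units [0.00230796 0.08691078 0.04823903]
```

```bash
python3 -m jog '{"jaw":[0,0,0,0,0,0],"slide":[[-0.5,0.1,0.05],[-0.7,0.04,0],[-0.7,0.04,0],[-0.7,0.04,0],[-0.7,0.04,0],[-0.6,0.04,0]],"delta_rot":[[0,0,0],[0,0,0],[0,0,0],[0,0,0],[0,0,0],[0,0,0]]}'
python3 - <<'E'
from h import *
st()
for c in('scene','top'):
    im,d=optics.camera(c)
    if c=='scene':cv2.imwrite('pics/scene9.png',cv2.resize(im[200:300,230:330],None,fx=6,fy=6))
    else:cv2.imwrite('pics/top9.png',cv2.resize(im[170:240,230:310],None,fx=7,fy=7))
E
```

```text
t: 16.7
ee_pos: [0.5576, 0.0846, 0.1351]
orientation: [1.608, -0.913, 1.641]
contact_force: [-0.6, -0.7, -0.1]
finger_gap: 0.0129
t 16.70 tcp [0.5576 0.0846 0.1351] grasp [0.5475 0.1003 0.1351] gap 0.0129
x [-0.029 -0.017  0.999] y [-0.841 -0.541 -0.034] z [ 0.541 -0.841  0.002]
q [-1.023  0.775  0.116  1.978  1.201  1.64   1.931] F [-0.6 -0.7 -0.1]
```

View pics/scene9.png

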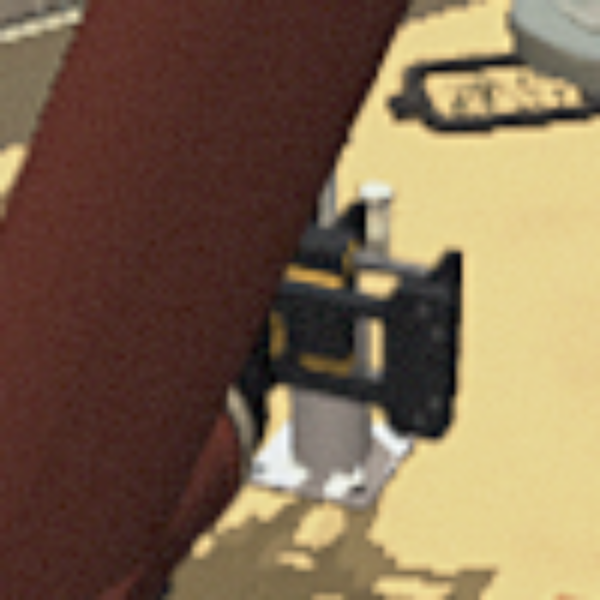

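View pics/top9.png

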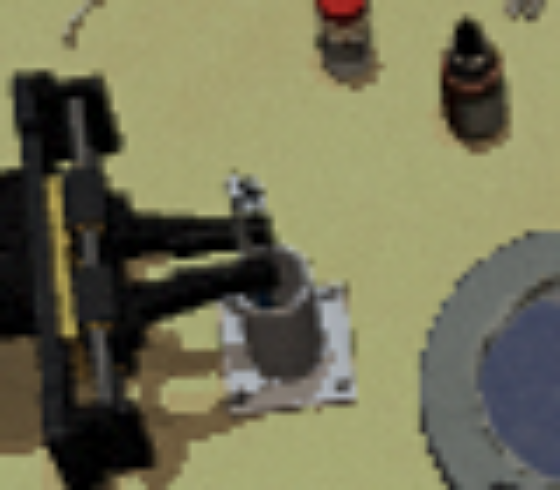

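```bash
python3 -m jog '{"jaw":[0,0,0,0],"slide":[[-0.3,-0.08,0],[-0.15,0,0],[-0.05,0,0],[0,0,0]],"delta_rot":[[0,0,0],[0,0,0],[0,0,0],[0,0,0]]}'
python3 -c "
from h import *
st()"
```

```text
t: 17.2
ee_pos: [0.5598, 0.0863, 0.1217]
orientation: [1.608, -0.911, 1.64]
contact_force: [0.3, -0.9, 0.1]
finger_gap: 0.0127
t 17.20 tcp [0.5598 0.0863 0.1217] grasp [0.5497 0.102  0.1217] gap 0.0127
x [-0.028 -0.016  0.999] y [-0.84  -0.541 -0.032] z [ 0.541 -0.841  0.002]
q [-1.02   0.805  0.114  1.964  1.199  1.634  1.918] F [ 0.3 -0.9  0.1]
```

```bash
python3 -m jog '{"jaw":[0,0,0],"slide":[[-0.1,0,0],[-0.08,0,0],[0,0,0]],"delta_rot":[[0,0,0],[0,0,0],[0,0,0]]}'
python3 -c "
from h import *
st()"
```

```text
t: 17.5
ee_pos: [0.5605, 0.0858, 0.1218]
orientation: [1.599, -0.913, 1.647]
contact_force: [1.0, -0.4, -1.2]
finger_gap: 0.013
t 17.50 tcp [0.5605 0.0858 0.1218] grasp [0.5505 0.1015 0.1217] gap 0.0130
x [-0.036 -0.012  0.999] y [-0.841 -0.539 -0.037] z [ 0.539 -0.842  0.009]
q [-1.02   0.812  0.117  1.961  1.2    1.637  1.912] F [ 1.  -0.4 -1.2]
```

```bash
python3 -m jog '{"jaw":[0.3,0.5,0.7,1,1,1,1,1,1,1,1,1],"slide":[[0,0,0],[0,0,0],[0,0,0],[0,0,0],[0,0,0],[0,0,0],[0,0,0],[0,0,0],[0,0,0],[0,0,0],[0,0,0],[0,0,0]],"delta_rot":[[0,0,0],[0,0,0],[0,0,0],[0,0,0],[0,0,0],[0,0,0],[0,0,0],[0,0,0],[0,0,0],[0,0,0],[0,0,0],[0,0,0]]}'
python3 - <<'E'
from h import *
st()
im,d=optics.camera('top')
cv2.imwrite('pics/top10.png',cv2.resize(im[170:240,230:310],None,fx=7,fy=7))
E
```

```text
t: 18.7
ee_pos: [0.5606, 0.0861, 0.1218]
orientation: [1.6, -0.915, 1.646]
contact_force: [0.1, 0.2, 0.1]
finger_gap: 0.087
t 18.70 tcp [0.5606 0.0861 0.1218] grasp [0.5505 0.1018 0.1217] gap 0.0870
x [-0.036 -0.014  0.999] y [-0.841 -0.54  -0.038] z [ 0.54  -0.842  0.008]
q [-1.02   0.811  0.117  1.961  1.199  1.637  1.912] F [0.1 0.2 0.1]
```

View pics/top10.png

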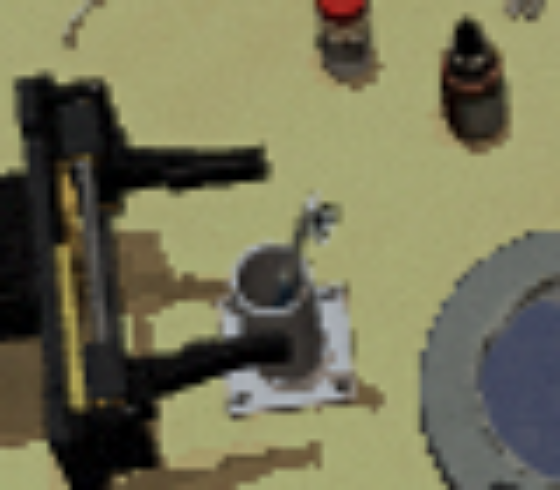

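```bash
python3 -m jog '{"jaw":[1,1,1,1,1,1,1,1,1],"slide":[[0,0,-0.5],[0,0,-0.9],[0,0,-0.9],[0,0,-0.9],[0.3,0,-0.9],[0.5,0,-0.9],[0.5,0,-0.9],[0,0,0],[0,0,0]],"delta_rot":[[0,0,0],[0,0,0],[0,0,0],[0,0,0],[0,0,0],[0,0,0],[0,0,0],[0,0,0],[0,0,0]]}'
python3 - <<'E'
from h import *
st()
for c in('scene','top'):
    im,d=optics.camera(c)
    cv2.imwrite(f'pics/{c}11.png',cv2.resize(im[180:300,180:340] if c=='scene' else im[150:250,200:340],None,fx=5,fy=5))
    for q in('toothbrush_tail','toothbrush_head','toothbrush_mid','vial_large','vial_small','dropper'):
        r=models.landmark_of(c,q)
        if r:print(c,q,np.round(r[0]['at'],1),round(r[0]['confidence'],2),at_depth(c,r[0]['at'],d))
E
```

```text
t: 19.65
ee_pos: [0.4674, 0.2283, 0.152]
orientation: [1.614, -0.908, 1.646]
contact_force: [0.4, 0.1, -0.5]
finger_gap: 0.0871
t 19.65 tcp [0.4674 0.2283 0.152 ] grasp [0.4572 0.2439 0.152 ] gap 0.0871
x [-0.029 -0.018  0.999] y [-0.836 -0.548 -0.034] z [ 0.548 -0.837  0.001]
q [-1.197  0.801  0.009  1.818  1.024  1.858  1.981] F [ 0.4  0.1 -0.5]
scene toothbrush_head [292.8 211.9] 0.53 [ 0.90893008 -0.1965854  -0.0021232 ]
scene toothbrush_mid [286.1 247.5] 0.55 [0.55859458 0.08373263 0.09512764]
scene vial_small [288.7 244.8] 0.56 [ 0.70323247 -0.02855696  0.00182799]
scene dropper [286.  246.9] 0.69 [0.55807235 0.08441342 0.09756877]
top toothbrush_head [278.  197.2] 0.56 [ 6.50799083e-01  1.08531505e-01 -2.57103940e-04]
top toothbrush_mid [275.8 204.4] 0.58 [0.61908479 0.10161548 0.00514199]
top vial_large [278.  175.3] 0.69 [0.71228997 0.13461503 0.04611287]
top vial_small [322.1 200.3] 0.6 [ 0.69900868 -0.04800915  0.01389705]
top dropper [297.9 187.3] 0.42 [0.70630328 0.05226247 0.02550983]
```

View pics/scene11.png

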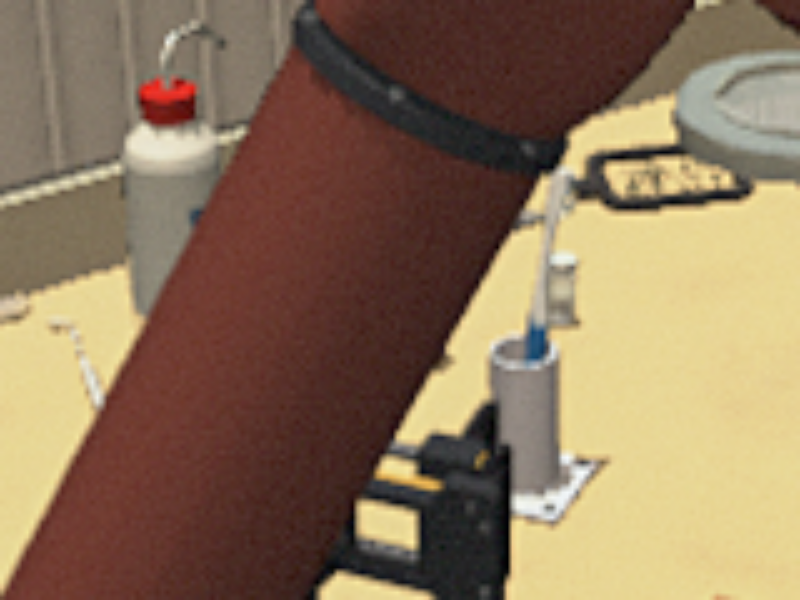

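View pics/top11.png

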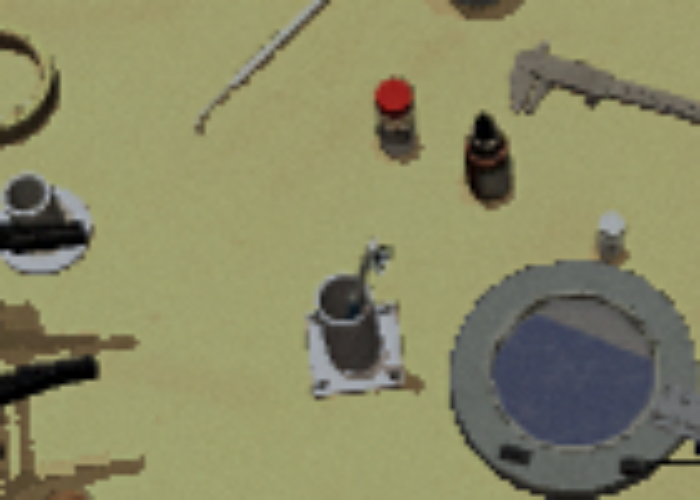

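Run:
```python
from h import *
print(tri((292,214.),(275.4,199.5)))
st()
ctrl.close_job()
```

```text
(array([0.56201517, 0.05892741, 0.19328495]), np.float64(0.000125383406508603))
t 20.35 tcp [0.4684 0.2265 0.1523] grasp [0.4582 0.2422 0.1523] gap 0.0868
x [-0.03  -0.017  0.999] y [-0.837 -0.546 -0.034] z [ 0.546 -0.838  0.002]
q [-1.194  0.801  0.01   1.819  1.025  1.857  1.982] F [-0.2  0.6  0.1]
the job is handed in; nothing more can be done
```

The toothbrush is now standing in the tall metal cup, handle down and bristles up, and I have handed the job in at about 20 s. I gripped it from the side with the tool level and lifted it out of the pot. I then rolled the tool half a turn to flip it, without laying it down, lowered it into the cup, let go and backed off.

**Brush:** it leans about 10–15° against the cup wall. Its head measured about 193 mm above the worktop, which is where it should be with the handle end on the cup floor. I did not feel a clear touch on the floor before letting go, so that rests on the head height.

**Bystanders:** the top picture shows both vials and the dropper bottle upright where they were. The gripper never came near them.

**Robot:** it is clear of everything, with contact force near zero.

**Disagreements:** in the last scene view the networks wrongly put the dropper and small vial at the cup, and some depth readings fell on the table behind. I relied on the pictures and two-camera positions instead. I also started the roll the wrong way for joint 7's range and reversed it, which only cost time.

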